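Wedge the blade guard into the mandoline slicer

ROBOT

A 7-joint arm with a two-finger parallel gripper is mounted at the origin on a cart in front of the work surface, level with it; the furniture and walls round the work are solid. World frame = base frame: x ahead of the robot, y to its left, z up, the work surface at z = 0. Lengths are in m, angles in rad, forces in N, time in s.
With the tool pointing down it reaches from about 0.4 to 0.85 m from the base axis. Payload 10.4 kg.
Tool frame: the origin (TCP) lies on the centre line of the jaws, within the pads' length; the fingertips stand manip.tcp_to_tips ahead of it and the grasp point (between the pads) lies 11 mm behind it (manip.tcp_to_tips is the distance from the TCP to the fingertips, in m); z points along the fingers, y is the line along which they close (so a half turn about z gives the same grasp; the last joint's range is limited). The gripper opens to 85 mm and grips with 20 to 120 N. Pads are 22 mm wide; open, the fingers measure 114 mm over their backs; the gripper's body (76 mm by 85 mm) begins 54 mm behind the grasp point. The pads swing forward as they close: fully open they stand 13 mm farther back than shut.
Start: joints at [1.105, 0.332, -0.065, 1.46, 0.022, 1.35, -0.088], TCP at [0.268, -0.565, 0.239] pointing down, gripper open.
Joint ranges: [-2.6, 2.6], [-0.5, 2.12], [-1.47, 1.34], [0.16, 2.42], [-1.27, 4.41], [0.06, 2.06], [-2.6, 2.6]. Speed limits (rad/s): [2.22, 2.22, 2.79, 2.79, 3.14, 3.14, 3.14].

INTERFACE

Orientations are given as a rotation vector (axis times angle).
In Python, from cell import manip gives the robot as it stands. The module is installed in compiled form; this text tells all that it offers.
- The arm moves only by the tool step_arm, never from a script. Its argument "moves" is a list of rows, each an object of numbers: "x", "y", "z": the shift along the tool's x, y, z in mm; "yaw": the turn about the tool's z in degrees. In form: [{"x": .., "y": .., "z": .., "yaw": ..}, ...]. A call has 1 to 8 rows; each row shifts and turns the commanded pose from where the row before left it, along the tool's axes as they then stand; what a row does not reach is not made up. A row lasts 1/10 s, in which the tool goes at most 50 mm and 8.59 degrees, less where a joint would pass 70% of its speed; a pose out of reach is approached as far as the arm can. A call with a gripper value outside its range is refused whole. "gripper" is the opening, from 0 (shut) to 1 (fully open), set as the call begins (left out, the last holds). The fingers move at their own pace and stop on an object; "force" is the grip in N (left out, the last holds). Time passes only in rows, so rows that do not move let the fingers close. It gives the time, the measured TCP pose, the force, the opening and the grip force at its end, in the units of the state.
- manip.observe(): the state, without advancing time (a new reading comes with each control period).
- manip.snapshot(name): name is "scene" or "top" or "wrist"; returns a dict with "pixels" (400x640x3 uint8, blue, green, red), "range_z" (400x640 float32, m along the optical axis (not along the pixel's ray), 0 where there is no reading), "mtx" (3x3 intrinsics, pixels), "R" (3x3) and "t" (3): a world point X has camera coordinates R X + t. Camera axes: x right, y down, z forward; pixel columns grow to the right and rows downward; lengths in m; the calibration is good to about 2 mm. A picture is of the moment at which its call begins.
- manip.hand_in(): hands the job in; it is judged then, once.
The state is a dict: "t": time; "joint_positions": joint angles; "dq": joint speeds; "tau": joint torques, N m; "tool_pos": TCP position; "ee_rot": TCP orientation; "wrist_force": force on the tool from outside, world axes, zero at the start; "ft_torque": the same for the moment, N m; "opening": opening from 0.0 (shut) to 1.0 (fully open); "finger_force": force on a finger pad.
Only numpy, scipy, OpenCV 4.12 (cv2) and the standard library are available. Lean on these libraries where they do the work, as an engineer would, in place of code of your own. Each camera call takes 0.05 s, during which the arm holds its last target. There are 200 camera calls.

TASK

Put the blade guard on the mandoline slicer: take the grey guard by its orange grip, start its narrow end under the two side rails at the slicer's low end, and slide it, pressed flat on the floor of the way, up the slope until it wedges tight. Push it home firmly enough that it stays jammed between both rails by itself when you let go. Leave the other things on the worktop where they stand.

Things in the scene. Friction and masses are not known exactly. Their poses are not given: they have to be found in the camera images.
- guard: Loose grey blade guard lying flat on the worktop: plate 80 mm long, 10 mm thick, about 80 g. Origin at the centre of its underside; x points to its narrow end (nose, orange chevron), z up. Its faces are slick (friction about 0.35): on the slope it slides out unless wedged. It is all one rigid piece with its grip.
- guard_grip (a point): Centre of the top of the guard's orange grip, 37 mm above the guard's underside (27 mm above the plate), over the guard's origin, axes as the guard's. The grip is an upright block 14 mm along the guard's x and 36 mm along its y: pinch it with the fingers closing along the guard's x.
- guard_nose (a point): Middle of the lower edge of the guard's nose, 40 mm ahead of its origin, axes as the guard's. The underside is 57.0 mm wide here, 64 mm at mid length, 71.0 mm at the wide end: each long edge converges by 5 degrees. The edges are dovetailed, leaning inwards 30 degrees from upright, so the upper face is 11.5 mm narrower.
- way_mouth (a point): Middle of the way's floor at its open low end, 65 mm above the worktop. x points up the slope along the way (28 degrees above level, away from the robot), y left, z square to the floor. Floor 72.0 mm wide here between two overhanging rails, 102 mm long, 11 mm high, that match the guard's edges (5 degree taper each, 30 degree lean). The space before the mouth is free.
- way_tight (a point): Point on the way's floor 46 mm up from the mouth, axes as the mouth's: the guard's origin when tight, give or take 8 mm along x (right rail adjustable, setting unknown). Tight is when it resists 15 N up the way. Pushed while held off the floor it drops loose on release: first press it on the floor with about 5 N. A second 15 N push after a regrip jams it harder.
- slicer: White mandoline slicer, 250 mm long, 116 mm wide, fixed, on two front feet and a wire leg; its deck rises 28 degrees away from the robot to about 185 mm. It carries the floor and the left rail. Origin on the worktop under its middle, x uphill in plan, z up; the mouth is at x = -105, z = 65 mm. The raised upper deck begins 112 mm up the slope from the mouth. Nothing stands above the deck.
- side_rail: The slicer's grey right-hand rail with two screw heads, fixed, but set up to 1 mm nearer to or farther from the left rail from case to case (too little to read from this pose). Its origin nominally coincides with the slicer's, axes too.
- spice_jar: glass spice jar with a red screw cap, 45 mm across, 106 mm tall, loose; origin at the centre of its underside, z up
- timer: round green and white wind-up kitchen timer, 65 mm across, 58 mm tall, loose; origin at the centre of its underside, z up
- garlic: bulb of garlic, 50 mm across, 51 mm tall, loose; origin at the centre of its underside

How it is judged:
By the outcome, as a careful person would: the job done as asked, in the order asked, and still so for the second after the job is handed in, with the robot touching nothing.
It also fails if it takes over 72 s, if anything falls off the work surface, if the arm or the gripper's body presses on something with over 40 N, if the wrist force passes 120 N, or if a joint passes its speed limit or range.

## Working session

There is one attempt and no reset: what is moved stays moved. The work goes in short steps, Python scripts to look and compute and a tool call to move; the robot and the scene stay as the last step left them, time stands still between calls to the robot, and variables do not carry over. Pictures are saved under pics/ and viewed, at most 10 in all, crops included, and the job is handed in when it is done.

Besides the shell and the picture viewer there is one more tool, called after "Request:" in YAML: its name, and indented under it one key for each argument. step_arm: Moves the arm, as the interface text tells. Its arguments: {"type":"object","properties":{"moves":{"type":"array"},"gripper":{"type":"number"},"force":{"type":"number"}},"required":["moves"]}

```bash
mkdir -p pics
cat > h.py <<'E'
import numpy as np, cv2
from scipy.spatial.transform import Rotation as Ro
from cell import manip
def ray(s,u,v):
    d=s["R"].T@np.linalg.inv(s["mtx"])@np.array([u,v,1.]); return -s["R"].T@s["t"], d
def onplane(s,u,v,z):
    o,d=ray(s,u,v); return o+d*(z-o[2])/d[2]
def cloud(s):
    Z=s["range_z"]; v,u=np.indices(Z.shape)
    p=np.stack([u,v,np.ones_like(u)],-1)@np.linalg.inv(s["mtx"]).T*Z[...,None]
    return (p-s["t"])@s["R"]
E
python3 - <<'E'
from h import *
print(manip.tcp_to_tips,manip.observe())
for n in("scene","top","wrist"):
    s=manip.snapshot(n); np.savez(f"{n}0.npz",**s); cv2.imwrite(f"pics/{n}0.png",s["pixels"]); print(n,-s["R"].T@s["t"])
a=[cv2.imread(f"pics/{n}0.png") for n in("scene","top")]
E
```

```text
0.008 {'t': 0.0, 'joint_positions': array([ 1.10539673,  0.33285807, -0.0646987 ,  1.4609474 ,  0.02158844,
        1.34989759, -0.08850088]), 'dq': array([ 0.00135125,  0.0014148 , -0.00019003,  0.00133094, -0.00165589,
        0.00146445,  0.00059311]), 'tau': array([-7.14030757e-04, -6.25453448e+01,  4.84366645e-02, -3.91617572e+01,
        1.62531371e-02,  9.78143391e-03,  3.36396920e-05]), 'tool_pos': array([ 0.26763531, -0.564392  ,  0.23852163]), 'ee_rot': array([-3.06356958e+00, -6.89604398e-01,  5.72611944e-04]), 'wrist_force': array([-0.10232573, -0.03237704,  0.31344981]), 'ft_torque': array([-0.01046805,  0.01534214, -0.06180433]), 'finger_force': 0.0, 'opening': 1.001213152907548}
scene [0.24001048 0.39270801 0.51605563]
top [ 0.5146869  -0.16901245  0.98655802]
wrist [ 0.33526048 -0.53340248  0.37369562]
```

View pics/scene0.png

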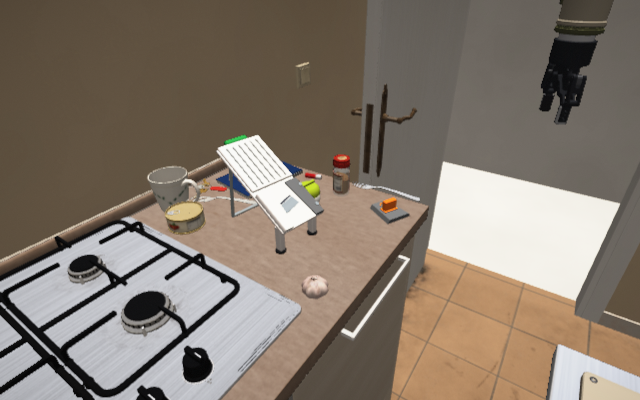

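View pics/top0.png

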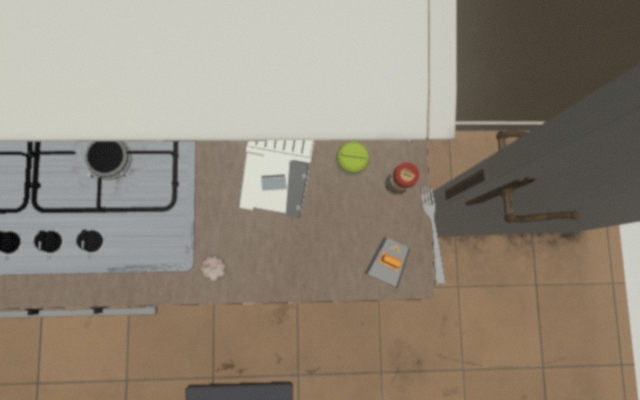

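The scene view shows the slicer near (262,190), the guard at (389,210), the garlic at (314,287) and the jar at (341,173). The top view shows the mouth edge around (240–300, 210), the guard at (388,262) with its nose up and slightly right, and a wall cabinet above row 140.

Run:
```python
from h import *
T=dict(np.load("top0.npz")); S=dict(np.load("scene0.npz"))
P=cloud(T); Q=cloud(S)
def orange(s):
    h=cv2.cvtColor(s["pixels"],cv2.COLOR_BGR2HSV); return cv2.inRange(h,(5,170,150),(20,255,255))
print("cab",P[100,300],P[130,300],P[130,400], "table",P[250,300],P[160,330])
for n,s,C,box in(("top",T,P,(360,420,230,290)),("scene",S,Q,(365,415,190,225))):
    m=orange(s); k=np.zeros_like(m);k[box[2]:box[3],box[0]:box[1]]=m[box[2]:box[3],box[0]:box[1]]
    c=C[k>0]; c=c[(c[:,2]>-.01)&(c[:,2]<.1)]
    g=c[c[:,2]>.030]; print(n,"orange",len(c),"grip",g.mean(0),g.max(0),g.min(0)); lo=c[c[:,2]<.02]; print("chev",lo.mean(0) if len(lo) else None)
# guard plate from top cloud
b=P[225:295,355:425]; m=(b[...,2]>.005)&(b[...,2]<.06); pts=b[m][:,:2].astype(np.float32)
n,l,st,ce=cv2.connectedComponentsWithStats(m.astype(np.uint8)); i=1+st[1:,4].argmax()
pts=b[l==i]; print("plate rect",cv2.minAreaRect((pts[:,:2]*1000).astype(np.float32)), "z",np.percentile(pts[:,2],[5,50,95]))
np.set_printoptions(precision=3,suppress=True)
# deck: fit plane on the slicer in both clouds
for C,r in((P,(165,205,250,282)),(Q,(205,220,275,300))):
    d=C[r[0]:r[1],r[2]:r[3]].reshape(-1,3); A=np.c_[d[:,:2],np.ones(len(d))]
    w=np.linalg.lstsq(A,d[:,2],rcond=None)[0]; print("deck",w,"slope",np.degrees(np.arctan(np.hypot(*w[:2]))),"yaw",np.degrees(np.arctan2(w[1],w[0])),"res",(A@w-d[:,2]).std())
big=cv2.resize(np.hstack([T["pixels"][135:225,230:330]]),None,fx=5,fy=5,interpolation=2)
b2=cv2.resize(S["pixels"][130:255,210:335],None,fx=3.6,fy=3.6,interpolation=2)
cv2.imwrite("pics/slt.png",big);cv2.imwrite("pics/sls.png",b2)
```

```text
cab [ 0.58809154 -0.17500795  0.78463481] [ 0.57585243 -0.17488047  0.78260069] [ 0.57573766 -0.21681968  0.78272896] table [ 5.70560595e-01 -1.93916943e-01  2.26462311e-04] [ 0.74910902 -0.25652284 -0.00222953]
top orange 43 grip [ 0.54583934 -0.36335395  0.03540528] [ 0.55671663 -0.34865236  0.03909342] [ 0.53565962 -0.37822678  0.0315389 ]
chev None
scene orange 86 grip [ 0.54509323 -0.36132377  0.03604214] [ 0.55711412 -0.34686509  0.03795866] [ 0.53436944 -0.37800686  0.03328616]
chev [ 0.5473361  -0.36391658  0.01180263]
plate rect ((546.6078491210938, -365.65203857421875), (65.10990142822266, 80.38278198242188), 64.02413940429688) z [0.00625708 0.00978172 0.03627416]
deck [-1.013 -0.418  0.729] slope 47.6081360408292 yaw -157.56255071958617 res 0.05775444455925936
deck [-0.339  0.508  0.376] slope 31.389599416115054 yaw 123.70570534619634 res 0.01059643091654981
```

View pics/slt.png

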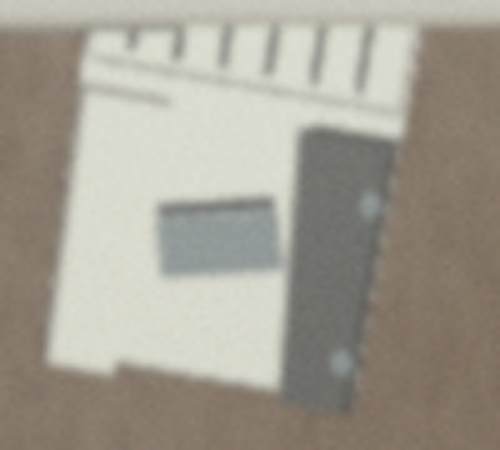

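The crop shows the mouth's floor edge running from full-image (253,207) to (286,213). The right rail is grey, with screws at (304,176) and (298,207). The uphill direction leans slightly to image right, so it has a negative yaw.

Run:
```python
from h import *
np.set_printoptions(precision=4,suppress=True)
rng=np.random.default_rng(0)
T=dict(np.load("top0.npz")); S=dict(np.load("scene0.npz"))
def fit(C,bx):
    d=C[bx[0]:bx[1],bx[2]:bx[3]].reshape(-1,3); d=d[(d[:,2]>.04)&(d[:,2]<.2)]
    best=None
    for _ in range(500):
        q=d[rng.choice(len(d),3,False)]; n=np.cross(q[1]-q[0],q[2]-q[0]); n/=np.linalg.norm(n)+1e-12
        k=abs((d-q[0])@n)<.002
        if best is None or k.sum()>best.sum(): best=k
    d=d[best]; c=d.mean(0); n=np.linalg.svd(d-c)[2][2]; n*=np.sign(n[2]); return n,c,best.mean(),len(d)
for nm,s,bx in(("top",T,(162,205,254,284)),("scene",S,(190,232,255,318))):
    n,c,f,N=fit(cloud(s),bx); print(nm,n,c,f,N,"slope",np.degrees(np.arccos(n[2])),"yaw uphill",np.degrees(np.arctan2(-n[1],-n[0])))
    if nm=="top":
        e=[]
        for u,v in((253.4,207.4),(286,213)):
            o,dd=ray(s,u,v); X=o+dd*((c-o)@n)/(dd@n); e.append(X); print("edge",X, "z=.065:",onplane(s,u,v,.065))
# slicer outline: points with z>.03 in top
P=cloud(T); m=(P[140:222,232:318,2]>.02)&(P[140:222,232:318,2]<.25)
k,l,st,_=cv2.connectedComponentsWithStats(m.astype(np.uint8)); i=1+st[1:,4].argmax(); p=P[140:222,232:318][l==i]
print(cv2.minAreaRect((p[:,:2]*1000).astype(np.float32)))
# screws
```

```text
top [-0.468   0.0765  0.8804] [ 0.6833 -0.1415  0.0873] 0.6490272373540856 834 slope 28.307986646626436 yaw uphill -9.285362758706851
edge [ 0.6457 -0.1086  0.0644] z=.065: [ 0.6456 -0.1086  0.065 ]
edge [ 0.6348 -0.1677  0.0638] z=.065: [ 0.6346 -0.1677  0.065 ]
scene [-0.4613  0.0875  0.8829] [ 0.68   -0.1423  0.0859] 0.42298167409608717 854 slope 28.002200208278563 yaw uphill -10.738288392366014
((699.785400390625, -148.21444702148438), (116.21464538574219, 131.4388427734375), 79.10626220703125)
```

View pics/sls.png

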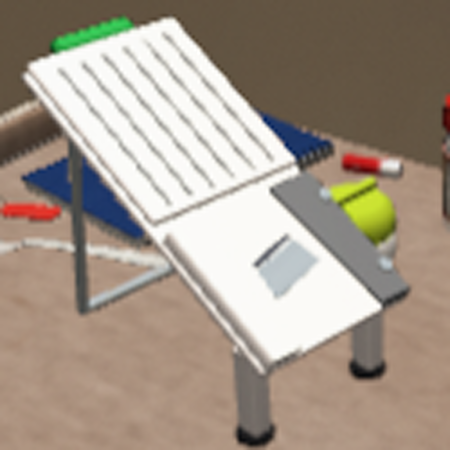

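Request:
step_arm:
  moves:
    - {"yaw":8.5}
    - {"yaw":8.5}
    - {"yaw":8.5}
    - {"yaw":8.5}
    - {"yaw":8.5}
    - {"yaw":8.5}
    - {"x":0}
  gripper: 1
  force: 30

```text
invalid input
```

```bash
cat >> h.py <<'E'
np.set_printoptions(precision=4,suppress=True)
def to(p,yawx=None):
    o=manip.observe(); R=Ro.from_rotvec(o["ee_rot"]).as_matrix()
    print("t",o["t"],"tcp",o["tool_pos"],"xdir",np.degrees(np.arctan2(R[1,0],R[0,0])),"tilt",np.degrees(np.arccos(-R[2,2])),"F",o["wrist_force"],"open",o["opening"],"grip",o["finger_force"])
    if p is not None: print("tool delta mm",R.T@(np.array(p)-o["tool_pos"])*1000)
E
python3 -c "
from h import *
to([.546,-.363,.16])"
```

```text
t 0.15 tcp [ 0.2677 -0.5645  0.2387] xdir 25.37190142341931 tilt 0.05811156488206264 F [-0.3762 -0.7495 -0.3152] open 1.000071126550297 grip 0.0
tool delta mm [337.8247 -62.7341  78.7635]
```

Request:
step_arm:
  moves:
    - {"x":0,"y":0,"z":0,"yaw":8.5}
    - {"x":0,"y":0,"z":0,"yaw":8.5}
    - {"x":0,"y":0,"z":0,"yaw":8.5}
    - {"x":0,"y":0,"z":0,"yaw":8.5}
    - {"x":0,"y":0,"z":0,"yaw":8.5}
    - {"x":0,"y":0,"z":0,"yaw":8.5}
    - {"x":0,"y":0,"z":0,"yaw":0}
  gripper: 1
  force: 30

```text
t: 0.85
tool_pos: [0.2678, -0.5646, 0.239]
ee_rot: [-3.062, 0.7, 0.001]
wrist_force: [-0.7, -0.7, 0.0]
opening: 0.998
finger_force: 0.0
```

```bash
python3 -c "
from h import *
to([.546,-.363,.16])"
```

```text
t 0.85 tcp [ 0.2678 -0.5646  0.239 ] xdir -25.7619198471411 tilt 0.026553284809352345 F [-0.7087 -0.7313  0.0102] open 0.9975620959371526 grip 0.0
tool delta mm [ 162.9368 -302.4336   79.0177]
```

Request:
step_arm:
  moves:
    - {"x":23,"y":-43,"z":11,"yaw":0}
    - {"x":23,"y":-43,"z":11,"yaw":0}
    - {"x":23,"y":-43,"z":11,"yaw":0}
    - {"x":23,"y":-43,"z":11,"yaw":0}
    - {"x":23,"y":-43,"z":11,"yaw":0}
    - {"x":23,"y":-43,"z":11,"yaw":0}
    - {"x":25,"y":-44,"z":13,"yaw":0}
    - {"x":0,"y":0,"z":0,"yaw":0}

```text
t: 1.65
tool_pos: [0.549, -0.3561, 0.1583]
ee_rot: [-3.063, 0.672, 0.002]
wrist_force: [0.1, 1.4, -0.8]
opening: 0.999
finger_force: 0.0
```

Run:
```python
from h import *
s=manip.snapshot("wrist"); cv2.imwrite("pics/w1.png",s["pixels"]); C=cloud(s)
h=cv2.cvtColor(s["pixels"],cv2.COLOR_BGR2HSV); m=cv2.inRange(h,(5,170,120),(20,255,255))
c=C[(m>0)&(s["range_z"]>0)]; c=c[(c[:,2]>.030)&(c[:,2]<.05)]; print(len(c),c.mean(0),np.median(c[:,2]))
t=c[c[:,2]>.034]; print("grip rect",cv2.minAreaRect((t[:,:2]*1000).astype(np.float32)))
b=(C[...,2]>.005)&(C[...,2]<.015); p=C[b]; k=np.linalg.norm(p[:,:2]-t[:,:2].mean(0),axis=1)<.06; print("plate",cv2.minAreaRect((p[k][:,:2]*1000).astype(np.float32)))
to([.546,-.363,.026])
```

```text
88 [ 0.5531 -0.3674  0.0357] 0.03590812649022758
grip rect ((553.21337890625, -366.82244873046875), (34.467716217041016, 8.955951690673828), 78.35005950927734)
plate ((547.3570556640625, -365.13470458984375), (65.10118103027344, 80.4626693725586), 64.40573120117188)
t 1.7 tcp [ 0.5463 -0.3598  0.1592] xdir -24.975434912588717 tilt 0.17646416151069957 F [-0.6688 -0.6385 -0.0711] open 1.0014030614208371 grip 0.0
tool delta mm [  1.3685   3.2903 133.2333]
```

View pics/w1.png

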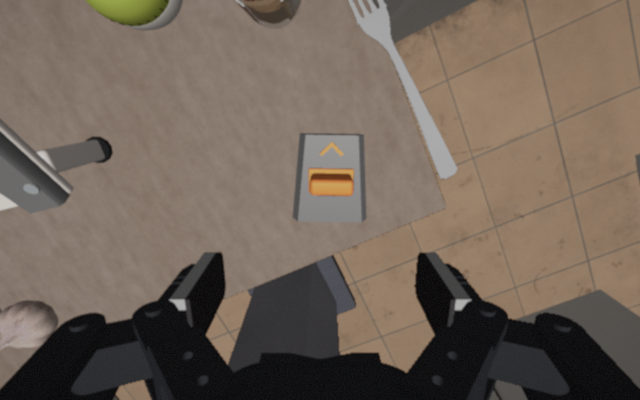

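The wrist view shows the plate at (297–365, 134–221), the grip at (331,182) and the chevron at (331,150). The jaws straddle the guard's y axis as intended. The plate fit agrees with the top view, giving an origin near (0.5465, -0.364).

Request:
step_arm:
  moves:
    - {"x":0,"y":0,"z":0,"yaw":0}
    - {"x":0,"y":0,"z":0,"yaw":0}
    - {"x":1,"y":4,"z":30,"yaw":0}
    - {"x":0,"y":0,"z":30,"yaw":0}
    - {"x":0,"y":0,"z":20,"yaw":0}
    - {"x":0,"y":0,"z":0,"yaw":0}
    - {"x":0,"y":0,"z":0,"yaw":0}
    - {"x":0,"y":0,"z":0,"yaw":0}

```text
t: 2.5
tool_pos: [0.5433, -0.3693, 0.0829]
ee_rot: [3.062, -0.697, 0.004]
wrist_force: [0.0, -0.4, -0.3]
opening: 1.002
finger_force: 0.0
```

```bash
python3 -c "
from h import *
to([.5465,-.364,.026])"
```

```text
t 2.5 tcp [ 0.5433 -0.3693  0.0829] xdir -25.655848622343065 tilt 0.16124263209143364 F [ 0.0098 -0.3587 -0.3374] open 1.0019524800713822 grip 0.0
tool delta mm [ 0.416  -6.1445 56.878 ]
```

Request:
step_arm:
  moves:
    - {"x":0,"y":-3,"z":15,"yaw":0}
    - {"x":0,"y":-3,"z":15,"yaw":0}
    - {"x":0,"y":0,"z":15,"yaw":0}
    - {"x":0,"y":0,"z":12,"yaw":0}
    - {"x":0,"y":0,"z":0,"yaw":0}
    - {"x":0,"y":0,"z":0,"yaw":0}
    - {"x":0,"y":0,"z":0,"yaw":0}

```text
t: 3.2
tool_pos: [0.5458, -0.3632, 0.0245]
ee_rot: [3.063, -0.697, 0.002]
wrist_force: [0.8, 0.2, 0.8]
opening: 0.999
finger_force: 0.0
```

```bash
python3 -c "
from h import *
to([.5465,-.364,.026])"
```

```text
t 3.2 tcp [ 0.5458 -0.3632  0.0245] xdir -25.63859773582639 tilt 0.06295762561741436 F [0.848  0.1559 0.8153] open 0.9985775564457766 grip 0.0
tool delta mm [ 0.9995  0.4191 -1.4832]
```

Close with a modest force and lift.

Request:
step_arm:
  moves:
    - {"x":0,"y":0,"z":-1,"yaw":0}
    - {"x":0,"y":0,"z":0,"yaw":0}
    - {"x":0,"y":0,"z":0,"yaw":0}
    - {"x":0,"y":0,"z":0,"yaw":0}
    - {"x":0,"y":0,"z":0,"yaw":0}
    - {"x":0,"y":0,"z":0,"yaw":0}
    - {"x":0,"y":0,"z":0,"yaw":0}
    - {"x":0,"y":0,"z":0,"yaw":0}
  gripper: 0
  force: 25

```text
t: 4.0
tool_pos: [0.5456, -0.363, 0.0253]
ee_rot: [3.063, -0.697, 0.001]
wrist_force: [-1.4, 1.0, 5.9]
opening: 0.413
finger_force: 26.1
```

Request:
step_arm:
  moves:
    - {"x":0,"y":0,"z":-15,"yaw":0}
    - {"x":0,"y":0,"z":-30,"yaw":0}
    - {"x":0,"y":0,"z":-40,"yaw":0}
    - {"x":0,"y":0,"z":-40,"yaw":-7}
    - {"x":0,"y":0,"z":-15,"yaw":-8}
    - {"x":0,"y":0,"z":0,"yaw":0}
    - {"x":0,"y":0,"z":0,"yaw":0}
    - {"x":0,"y":0,"z":0,"yaw":0}

```text
t: 4.8
tool_pos: [0.5446, -0.3624, 0.1632]
ee_rot: [-3.126, 0.295, 0.004]
wrist_force: [0.1, -0.2, -0.5]
opening: 0.42
finger_force: 25.5
```

Run:
```python
from h import *
s=manip.snapshot("wrist"); cv2.imwrite("pics/w2.png",s["pixels"])
to([.60,-.13,.2])
```

```text
t 4.85 tcp [ 0.5446 -0.3624  0.1631] xdir -10.756404490855843 tilt 0.1610641201769741 F [ 0.2678  0.2151 -1.7577] open 0.41312962198081205 grip 25.528651177883148
tool delta mm [  10.9533 -238.6503  -36.6769]
```

View pics/w2.png

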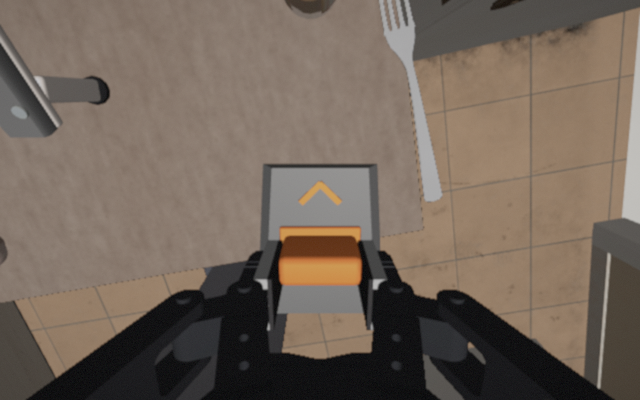

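The wrist view shows the grip held squarely between the pads at (320,260), with the plate and nose straight ahead. Next I'll carry the guard to the mouth. The tool can only yaw, so the pinch along y lets the guard pivot to 28° once its nose meets the floor of the way.

Request:
step_arm:
  moves:
    - {"x":2,"y":-30,"z":0,"yaw":0}
    - {"x":2,"y":-40,"z":0,"yaw":0}
    - {"x":2,"y":-40,"z":0,"yaw":0}
    - {"x":2,"y":-40,"z":0,"yaw":0}
    - {"x":2,"y":-40,"z":0,"yaw":0}
    - {"x":1,"y":-30,"z":0,"yaw":0}
    - {"x":0,"y":-19,"z":0,"yaw":0}
    - {"x":0,"y":0,"z":0,"yaw":0}
  force: 20

```text
t: 5.65
tool_pos: [0.6005, -0.1257, 0.1638]
ee_rot: [-3.127, 0.285, 0.002]
wrist_force: [-0.7, 0.7, -0.3]
opening: 0.41
finger_force: 25.5
```

Request:
step_arm:
  moves:
    - {"x":0,"y":0,"z":20,"yaw":0}
    - {"x":0,"y":0,"z":20,"yaw":0}
    - {"x":0,"y":0,"z":0,"yaw":0}
    - {"x":0,"y":0,"z":0,"yaw":0}
    - {"x":0,"y":0,"z":0,"yaw":0}

```text
t: 6.15
tool_pos: [0.6007, -0.1305, 0.1258]
ee_rot: [3.128, -0.292, 0.002]
wrist_force: [-0.5, -0.6, -0.6]
opening: 0.415
finger_force: 25.5
```

Run:
```python
from h import *
s=manip.snapshot("wrist"); cv2.imwrite("pics/w3.png",s["pixels"]); np.savez("w3.npz",**s)
C=cloud(s)
def edge(z): pass
to([.601,-.1302,.0918])
```

```text
t 6.2 tcp [ 0.6008 -0.1304  0.126 ] xdir -10.66991985456599 tilt 0.08828092117793918 F [ 0.4781 -0.9553 -0.9256] open 0.4147273441162572 grip 25.49627333879471
tool delta mm [ 0.0982 -0.2406 34.1696]
```

View pics/w3.png

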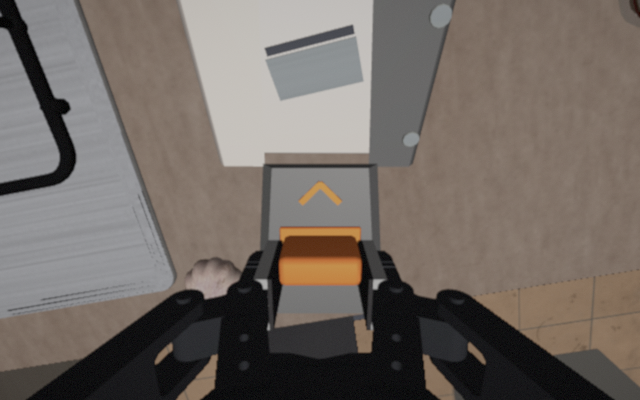

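The view shows the mouth's floor edge at row 153, columns 265–370, centred at 317.5. The nose is at row 165, centred at 320, so the two are aligned both sideways and in yaw. One cross-check of the mouth position:

Run:
```python
from h import *
s=dict(np.load("w3.npz")); C=cloud(s)
for u,v in((267,153),(369,153)): print("edge",onplane(s,u,v,.0645), "depth",C[v-3,u+(3 if u<300 else -3)])
for u,v in((264,166),(377,166)): print("nose bottom?",onplane(s,u,v,.126-.0253), C[v+5,u+(8 if u<300 else -8)])
```

```text
edge [ 0.6469 -0.1077  0.0645] depth [ 0.6486 -0.1102  0.0662]
edge [ 0.6355 -0.1684  0.0645] depth [ 0.638  -0.1666  0.0666]
nose bottom? [ 0.6458 -0.1116  0.1007] [ 0.6449 -0.1171  0.1122]
nose bottom? [ 0.6354 -0.1671  0.1007] [ 0.6363 -0.1617  0.1113]
```

Request:
step_arm:
  moves:
    - {"x":-2,"y":0,"z":15,"yaw":0}
    - {"x":0,"y":0,"z":15,"yaw":0}
    - {"x":0,"y":0,"z":4,"yaw":0}
    - {"x":0,"y":0,"z":0,"yaw":0}
    - {"x":0,"y":0,"z":0,"yaw":0}
    - {"x":4,"y":0,"z":-1,"yaw":0}
    - {"x":3,"y":0,"z":-1,"yaw":0}
    - {"x":0,"y":0,"z":0,"yaw":0}

```text
t: 7.0
tool_pos: [0.606, -0.131, 0.0935]
ee_rot: [3.128, -0.291, 0.002]
wrist_force: [-1.0, 0.2, 0.3]
opening: 0.414
finger_force: 25.6
```

Request:
step_arm:
  moves:
    - {"x":-1,"y":0,"z":2,"yaw":0}
    - {"x":-1,"y":0,"z":2,"yaw":0}
    - {"x":-1,"y":0,"z":2,"yaw":0}
    - {"x":0,"y":0,"z":0,"yaw":0}
    - {"x":0,"y":0,"z":0,"yaw":0}

```text
t: 7.5
tool_pos: [0.6025, -0.1303, 0.0874]
ee_rot: [3.128, -0.291, 0.001]
wrist_force: [-1.5, -0.7, 5.9]
opening: 0.416
finger_force: 26.6
```

Contact at about 6 N. I'll continue the arc that pivots the nose up.

Request:
step_arm:
  moves:
    - {"x":-1,"y":0,"z":2,"yaw":0}
    - {"x":-1,"y":0,"z":2,"yaw":0}
    - {"x":-1,"y":0,"z":2,"yaw":0}
    - {"x":-0.5,"y":0,"z":2,"yaw":0}
    - {"x":0,"y":0,"z":0,"yaw":0}
    - {"x":0,"y":0,"z":0,"yaw":0}

```text
t: 8.1
tool_pos: [0.5989, -0.1297, 0.0791]
ee_rot: [3.128, -0.291, 0.0]
wrist_force: [-2.1, 0.7, 4.2]
opening: 0.415
finger_force: 27.2
```

Run:
```python
from h import *
to(None)
s=manip.snapshot("scene"); w=manip.snapshot("wrist"); C=cloud(w)
a=cv2.resize(s["pixels"][150:270,220:380],(800,600),interpolation=2); cv2.imwrite("pics/s4.png",a)
# plate pitch from grey plate depth near chevron
for v in range(120,240,10): print(v,C[v,300],C[v,340])
```

```text
t 8.1 tcp [ 0.5989 -0.1297  0.0791] xdir -10.625631669945195 tilt 0.018253612607575433 F [-2.126   0.7102  4.1913] open 0.4148215067507507 grip 27.223497927188873
120 [ 0.6641 -0.1346  0.0779] [ 0.6609 -0.1507  0.0758]
130 [ 0.66   -0.1336  0.076 ] [ 0.6567 -0.1501  0.0743]
140 [ 0.6555 -0.1325  0.0725] [ 0.6523 -0.1495  0.0719]
150 [ 0.6509 -0.1314  0.0703] [ 0.6476 -0.1488  0.0699]
160 [ 0.6474 -0.131   0.0751] [ 0.6442 -0.148   0.0747]
170 [ 0.6435 -0.1303  0.077 ] [ 0.6403 -0.1472  0.0767]
180 [ 0.6388 -0.1292  0.0754] [ 0.6359 -0.1464  0.0767]
190 [ 0.634  -0.1282  0.0743] [ 0.6311 -0.1457  0.0755]
200 [ 0.6294 -0.1272  0.0743] [ 0.6254 -0.1449  0.0721]
210 [ 0.6239 -0.126   0.0719] [ 0.6201 -0.1441  0.0707]
220 [ 0.6187 -0.1249  0.071 ] [ 0.6157 -0.1433  0.072 ]
230 [ 0.6143 -0.124   0.0723] [ 0.6106 -0.1425  0.0718]
```

View pics/s4.png

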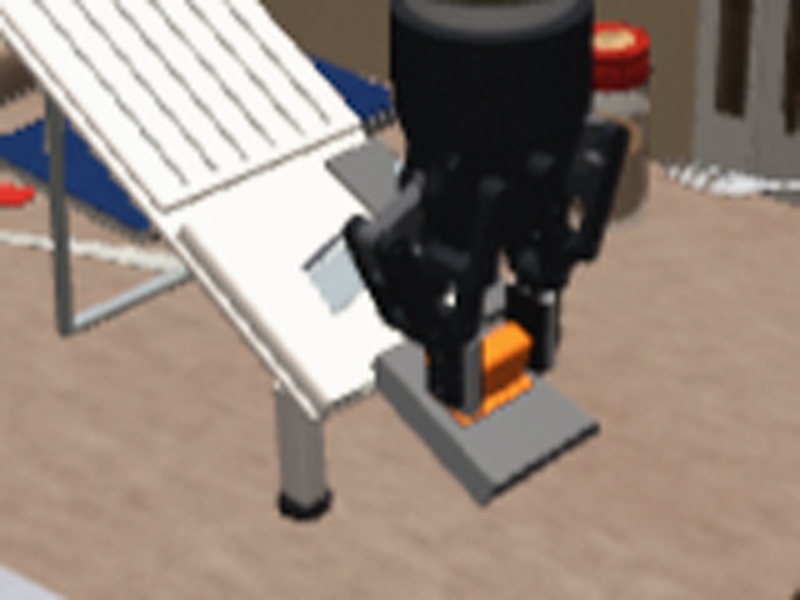

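The crop shows the guard tilting nose-up in the pinch, with its nose resting on the way's floor just inside the mouth at (380,365). I'll keep going.

Request:
step_arm:
  moves:
    - {"x":-0.5,"y":0,"z":2,"yaw":0}
    - {"x":-0.5,"y":0,"z":2,"yaw":0}
    - {"x":-0.5,"y":0,"z":2,"yaw":0}
    - {"x":-0.3,"y":0,"z":2,"yaw":0}
    - {"x":-0.2,"y":0,"z":2,"yaw":0}
    - {"x":0,"y":0,"z":0,"yaw":0}
    - {"x":0,"y":0,"z":0,"yaw":0}

```text
t: 8.9
tool_pos: [0.5966, -0.1292, 0.0688]
ee_rot: [-3.128, 0.291, 0.001]
wrist_force: [-2.5, 1.4, 3.9]
opening: 0.413
finger_force: 27.8
```

```bash
cat > look.py <<'E'
from h import *
import sys
to(None)
w=manip.snapshot("wrist"); C=cloud(w); g=cv2.cvtColor(w["pixels"],cv2.COLOR_BGR2HSV)
if len(sys.argv)>1: cv2.imwrite(f"pics/{sys.argv[1]}.png",w["pixels"])
M=np.array([.641,-.138,.0645]); a=np.radians(-10.6); u=np.array([np.cos(a),np.sin(a)]); 
D=C-M; X=D[...,:2]@u; L=D[...,:2]@np.array([-u[1],u[0]]); c,s=np.cos(np.radians(28)),np.sin(np.radians(28))
S=(X*c+D[...,2]*s)*1000; N=(-X*s+D[...,2]*c)*1000; L=L*1000
# profile along way of columns |L|<12, ahead of grip
for q in range(-30,100,4):
    k=(abs(L)<12)&(S>=q)&(S<q+4)&(N>-40)&(N<60)&(w["range_z"]>0)
    if k.sum()>5: print(q,"N %.1f"%np.median(N[k]),"grey" if np.median(g[...,2][k])<170 else "white",k.sum(),end=" | ")
print()
E
python3 look.py
```

```text
t 8.9 tcp [ 0.5966 -0.1292  0.0688] xdir -10.62843917866505 tilt 0.029532828804846624 F [-2.4913  1.4403  3.8908] open 0.41285981012270234 grip 27.83888965845108
-30 N 35.9 white 798 | -26 N 23.4 grey 2359 | -22 N 11.0 grey 510 | -18 N 10.6 grey 316 | -14 N 10.7 grey 319 | -10 N 11.0 grey 338 | -6 N 11.2 grey 366 | -2 N 11.0 grey 461 | 2 N 11.0 grey 417 | 6 N 6.2 grey 1396 | 10 N 0.9 white 479 | 14 N 0.9 white 495 | 18 N 0.9 white 532 | 22 N 1.0 white 582 | 26 N 1.0 white 616 | 30 N 0.9 white 654 | 34 N 0.9 white 715 | 38 N 1.2 white 728 | 42 N 1.7 grey 810 | 46 N 1.7 grey 902 | 50 N 1.8 grey 986 | 54 N 1.8 grey 1050 | 58 N 1.7 grey 1174 | 62 N 1.7 grey 757 |
```

The plate's top is parallel to the floor (N about 11 against 0.9) and the nose is about 8 mm inside the mouth. Now I'll slide it up the slope.

Request:
step_arm:
  moves:
    - {"x":4.4,"y":0,"z":-2.3,"yaw":0}
    - {"x":4.4,"y":0,"z":-2.3,"yaw":0}
    - {"x":4.4,"y":0,"z":-2.3,"yaw":0}
    - {"x":4.4,"y":0,"z":-2.3,"yaw":0}
    - {"x":4.4,"y":0,"z":-2.3,"yaw":0}
    - {"x":4.4,"y":0,"z":-2.3,"yaw":0}
    - {"x":0,"y":0,"z":0,"yaw":0}
    - {"x":0,"y":0,"z":0,"yaw":0}

```text
t: 9.75
tool_pos: [0.6212, -0.134, 0.0827]
ee_rot: [3.128, -0.291, -0.006]
wrist_force: [-11.5, 1.7, 11.5]
opening: 0.412
finger_force: 28.7
```

```bash
python3 look.py
```

```text
t 9.75 tcp [ 0.6212 -0.134   0.0827] xdir -10.637112448476358 tilt 0.22345670049635832 F [-11.535    1.7278  11.4572] open 0.4115980796529202 grip 28.714151680469513
-14 N 36.6 grey 18 | -10 N 37.6 white 152 | -6 N 37.9 white 260 | -2 N 37.6 white 434 | 2 N 25.8 grey 2698 | 6 N 11.7 grey 544 | 10 N 11.0 grey 321 | 14 N 11.0 grey 323 | 18 N 11.3 grey 325 | 22 N 11.4 grey 383 | 26 N 11.3 grey 437 | 30 N 11.1 grey 448 | 34 N 6.7 grey 1385 | 38 N 1.2 white 415 | 42 N 1.7 grey 473 | 46 N 1.7 grey 537 | 50 N 1.8 grey 563 | 54 N 1.7 grey 607 | 58 N 1.7 grey 678 | 62 N 1.6 grey 697 | 66 N 1.5 grey 799 | 70 N 1.1 white 835 | 74 N 1.0 white 881 | 78 N 0.9 white 956 | 82 N 1.0 white 1042 | 86 N 0.9 white 1117 | 90 N 1.0 white 861 |
```

Request:
step_arm:
  moves:
    - {"x":4.2,"y":0,"z":-2.7,"yaw":0}
    - {"x":4.4,"y":0,"z":-2.5,"yaw":0}
    - {"x":4.4,"y":0,"z":-2.4,"yaw":0}
    - {"x":4.4,"y":0,"z":-2.4,"yaw":0}
    - {"x":4.4,"y":0,"z":-2.4,"yaw":0}
    - {"x":4.4,"y":0,"z":-2.4,"yaw":0}
    - {"x":0,"y":0,"z":0,"yaw":0}
    - {"x":0,"y":0,"z":0,"yaw":0}

```text
t: 10.6
tool_pos: [0.6483, -0.1391, 0.0975]
ee_rot: [3.128, -0.291, -0.001]
wrist_force: [-3.4, 0.9, 6.1]
opening: 0.413
finger_force: 28.1
```

```bash
python3 look.py
```

```text
t 10.6 tcp [ 0.6483 -0.1391  0.0975] xdir -10.63749092715143 tilt 0.03368304226922955 F [-3.4444  0.9491  6.1241] open 0.41335097603187143 grip 28.054979145526886
22 N 37.9 white 172 | 26 N 38.0 white 277 | 30 N 36.7 white 758 | 34 N 24.7 grey 2416 | 38 N 11.4 grey 496 | 42 N 11.0 grey 314 | 46 N 11.0 grey 337 | 50 N 11.3 grey 332 | 54 N 11.5 grey 387 | 58 N 11.2 grey 450 | 62 N 11.0 grey 446 | 66 N 6.0 grey 1346 | 70 N 1.0 white 508 | 74 N 0.9 white 497 | 78 N 1.0 white 530 | 82 N 1.0 white 579 | 86 N 0.9 white 615 | 90 N 1.0 white 659 | 94 N 1.0 white 703 | 98 N 0.9 white 763 |
```

Request:
step_arm:
  moves:
    - {"x":3.5,"y":0,"z":-1.9,"yaw":0}
    - {"x":3.5,"y":0,"z":-1.9,"yaw":0}
    - {"x":0,"y":0,"z":0,"yaw":0}
    - {"x":0,"y":0,"z":0,"yaw":0}
  force: 60

```text
t: 11.05
tool_pos: [0.6548, -0.1401, 0.1011]
ee_rot: [-3.128, 0.291, 0.003]
wrist_force: [-5.6, 1.1, 5.5]
opening: 0.406
finger_force: 60.0
```

Request:
step_arm:
  moves:
    - {"x":1.8,"y":0,"z":-0.9,"yaw":0}
    - {"x":1.8,"y":0,"z":-0.9,"yaw":0}
    - {"x":0,"y":0,"z":0,"yaw":0}
    - {"x":0,"y":0,"z":0,"yaw":0}

```text
t: 11.45
tool_pos: [0.6576, -0.1403, 0.1026]
ee_rot: [-3.128, 0.291, 0.005]
wrist_force: [-9.1, 3.3, 6.9]
opening: 0.405
finger_force: 59.9
```

Request:
step_arm:
  moves:
    - {"x":1.8,"y":0,"z":-0.9,"yaw":0}
    - {"x":1.8,"y":0,"z":-0.9,"yaw":0}
    - {"x":0,"y":0,"z":0,"yaw":0}
    - {"x":0,"y":0,"z":0,"yaw":0}

```text
t: 11.85
tool_pos: [0.6608, -0.1407, 0.1044]
ee_rot: [-3.127, 0.29, 0.007]
wrist_force: [-10.1, 3.1, 6.7]
opening: 0.405
finger_force: 60.0
```

Request:
step_arm:
  moves:
    - {"x":1.8,"y":0,"z":-0.9,"yaw":0}
    - {"x":0,"y":0,"z":0,"yaw":0}
    - {"x":1.8,"y":0,"z":-0.9,"yaw":0}
    - {"x":0,"y":0,"z":0,"yaw":0}
    - {"x":0,"y":0,"z":0,"yaw":0}

```text
t: 12.35
tool_pos: [0.6641, -0.141, 0.1061]
ee_rot: [-3.127, 0.29, 0.008]
wrist_force: [-12.2, 4.4, 7.9]
opening: 0.403
finger_force: 60.0
```

Request:
step_arm:
  moves:
    - {"x":1.3,"y":0,"z":-0.7,"yaw":0}
    - {"x":0,"y":0,"z":0,"yaw":0}
    - {"x":0,"y":0,"z":0,"yaw":0}
    - {"x":0,"y":0,"z":0,"yaw":0}

```text
t: 12.75
tool_pos: [0.6653, -0.1411, 0.1067]
ee_rot: [-3.127, 0.29, 0.008]
wrist_force: [-11.8, 5.1, 8.3]
opening: 0.405
finger_force: 60.0
```

Request:
step_arm:
  moves:
    - {"x":1.3,"y":-0.5,"z":-0.7,"yaw":0}
    - {"x":0,"y":0,"z":0,"yaw":0}
    - {"x":1.8,"y":0,"z":-0.9,"yaw":0}
    - {"x":0,"y":0,"z":0,"yaw":0}
    - {"x":0,"y":0,"z":0,"yaw":0}

```text
t: 13.25
tool_pos: [0.6682, -0.1414, 0.1083]
ee_rot: [-3.127, 0.291, 0.009]
wrist_force: [-13.3, 4.6, 8.2]
opening: 0.406
finger_force: 60.1
```

Request:
step_arm:
  moves:
    - {"x":1.8,"y":0,"z":-0.9,"yaw":0}
    - {"x":0,"y":0,"z":0,"yaw":0}
    - {"x":0,"y":0,"z":0,"yaw":0}
    - {"x":0,"y":0,"z":0,"yaw":0}

```text
t: 13.65
tool_pos: [0.6687, -0.1414, 0.1086]
ee_rot: [-3.127, 0.291, 0.014]
wrist_force: [-18.5, 6.4, 8.5]
opening: 0.404
finger_force: 60.2
```

```bash
python3 look.py
```

```text
t 13.65 tcp [ 0.6687 -0.1414  0.1086] xdir -10.618117580740417 tilt 0.507737523172631 F [-18.4501   6.3707   8.474 ] open 0.4043086753973976 grip 60.15476167201996
46 N 37.9 white 226 | 50 N 37.9 white 282 | 54 N 28.5 grey 2227 | 58 N 17.7 grey 1084 | 62 N 11.0 grey 371 | 66 N 10.9 grey 317 | 70 N 11.0 grey 315 | 74 N 11.3 grey 352 | 78 N 11.3 grey 402 | 82 N 11.0 grey 446 | 86 N 10.9 grey 490 | 90 N 4.5 grey 1334 | 94 N 0.9 white 464 | 98 N 0.9 white 517 |
```

It's stopping at s of about 51, with 13 N up the way and 16 N on the floor. I'll push a bit further.

Request:
step_arm:
  moves:
    - {"x":1.6,"y":0,"z":-0.8,"yaw":0}
    - {"x":0,"y":0,"z":0,"yaw":0}
    - {"x":0,"y":0,"z":0,"yaw":0}
    - {"x":0,"y":0,"z":0,"yaw":0}

```text
t: 14.1
tool_pos: [0.6689, -0.1415, 0.1087]
ee_rot: [-3.126, 0.291, 0.019]
wrist_force: [-24.5, 7.0, 9.6]
opening: 0.406
finger_force: 60.2
```

Request:
step_arm:
  moves:
    - {"x":1.2,"y":0,"z":-0.6,"yaw":0}
    - {"x":0,"y":0,"z":0,"yaw":0}
    - {"x":0,"y":0,"z":0,"yaw":0}
    - {"x":0,"y":0,"z":0,"yaw":0}

```text
t: 14.5
tool_pos: [0.6689, -0.1415, 0.1087]
ee_rot: [-3.126, 0.291, 0.024]
wrist_force: [-28.6, 6.9, 10.3]
opening: 0.404
finger_force: 60.3
```

It's held against about 21 N up the way with no further motion. I'll ease off partway, then release.

Request:
step_arm:
  moves:
    - {"x":-2,"y":0,"z":0,"yaw":0}
    - {"x":-2,"y":0,"z":0,"yaw":0}
    - {"x":0,"y":0,"z":0,"yaw":0}
    - {"x":0,"y":0,"z":0,"yaw":0}

```text
t: 14.9
tool_pos: [0.6689, -0.1415, 0.1087]
ee_rot: [-3.127, 0.291, 0.009]
wrist_force: [-6.5, 4.2, -6.4]
opening: 0.402
finger_force: 61.6
```

Request:
step_arm:
  moves:
    - {"x":0,"y":0,"z":0,"yaw":0}
    - {"x":0,"y":0,"z":0,"yaw":0}
    - {"x":0,"y":0,"z":0,"yaw":0}
    - {"x":0,"y":0,"z":0,"yaw":0}
    - {"x":0,"y":0,"z":0,"yaw":0}
    - {"x":0,"y":0,"z":0,"yaw":0}
  gripper: 0.65

```text
t: 15.5
tool_pos: [0.6712, -0.1428, 0.1115]
ee_rot: [3.128, -0.291, 0.001]
wrist_force: [-1.0, 0.4, 0.2]
opening: 0.65
finger_force: 0.0
```

```bash
python3 look.py w5
```

```text
t 15.5 tcp [ 0.6712 -0.1428  0.1115] xdir -10.631414975710559 tilt 0.030737984843535043 F [-0.9945  0.4051  0.2277] open 0.650165349904887 grip 0.0
42 N 37.1 grey 29 | 46 N 37.9 white 191 | 50 N 38.0 white 274 | 54 N 29.4 grey 1723 | 58 N 21.3 grey 1395 | 62 N 11.1 grey 382 | 66 N 10.9 grey 311 | 70 N 11.0 grey 298 | 74 N 11.3 grey 325 | 78 N 11.3 grey 377 | 82 N 11.0 grey 422 | 86 N 10.9 grey 441 | 90 N 4.8 grey 1284 | 94 N 1.0 white 454 | 98 N 0.9 white 466 |
```

View pics/w5.png

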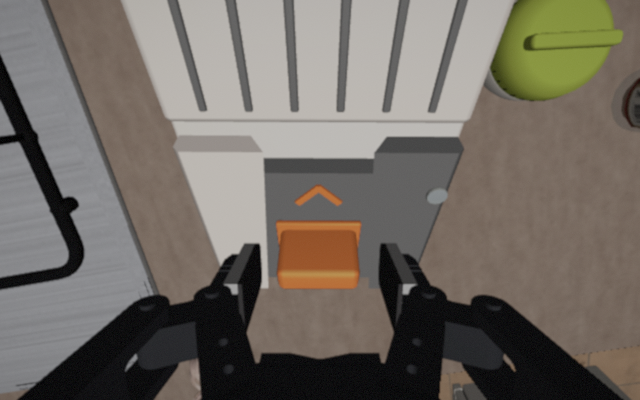

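The guard stays put flat between both rails: the nose is at (318,160), the grip at (318,255) and the fingers are clear. Next comes the second push after a regrip.

Request:
step_arm:
  moves:
    - {"x":0,"y":0,"z":1.5,"yaw":0}
    - {"x":0,"y":0,"z":0,"yaw":0}
    - {"x":0,"y":0,"z":0,"yaw":0}
    - {"x":0,"y":0,"z":0,"yaw":0}
    - {"x":0,"y":0,"z":0,"yaw":0}
    - {"x":0,"y":0,"z":0,"yaw":0}
  gripper: 0

```text
t: 16.15
tool_pos: [0.6712, -0.1419, 0.1099]
ee_rot: [-3.127, 0.29, -0.0]
wrist_force: [-0.6, 5.0, 4.0]
opening: 0.404
finger_force: 62.8
```

Request:
step_arm:
  moves:
    - {"x":1.8,"y":0,"z":0.3,"yaw":0}
    - {"x":1.8,"y":0,"z":0,"yaw":0}
    - {"x":0,"y":0,"z":0,"yaw":0}
    - {"x":0,"y":0,"z":0,"yaw":0}

```text
t: 16.55
tool_pos: [0.6713, -0.142, 0.1099]
ee_rot: [-3.127, 0.29, 0.012]
wrist_force: [-22.0, 9.0, 18.7]
opening: 0.408
finger_force: 64.5
```

Request:
step_arm:
  moves:
    - {"x":1.6,"y":-0.3,"z":-1,"yaw":0}
    - {"x":0.6,"y":0,"z":-0.4,"yaw":0}
    - {"x":0,"y":0,"z":0,"yaw":0}
    - {"x":0,"y":0,"z":0,"yaw":0}
    - {"x":0,"y":0,"z":0,"yaw":0}

```text
t: 17.05
tool_pos: [0.6713, -0.142, 0.1099]
ee_rot: [-3.127, 0.29, 0.021]
wrist_force: [-30.5, 10.9, 17.9]
opening: 0.406
finger_force: 64.4
```

Request:
step_arm:
  moves:
    - {"x":-2,"y":0,"z":0,"yaw":0}
    - {"x":-2,"y":0,"z":0,"yaw":0}
    - {"x":0,"y":0,"z":0,"yaw":0}
    - {"x":0,"y":0,"z":0,"yaw":0}

```text
t: 17.45
tool_pos: [0.6712, -0.1419, 0.11]
ee_rot: [-3.127, 0.29, 0.006]
wrist_force: [-7.8, 5.8, 2.8]
opening: 0.408
finger_force: 62.9
```

Request:
step_arm:
  moves:
    - {"x":0,"y":0,"z":0,"yaw":0}
    - {"x":0,"y":0,"z":0,"yaw":0}
    - {"x":0,"y":0,"z":0,"yaw":0}
    - {"x":0,"y":0,"z":0,"yaw":0}
    - {"x":0,"y":0,"z":0,"yaw":0}
  gripper: 0.65

```text
t: 17.95
tool_pos: [0.673, -0.1431, 0.111]
ee_rot: [3.128, -0.291, 0.001]
wrist_force: [0.4, -0.1, -0.3]
opening: 0.651
finger_force: 0.0
```

Request:
step_arm:
  moves:
    - {"x":0,"y":0,"z":-10,"yaw":0}
    - {"x":0,"y":0,"z":-15,"yaw":0}
    - {"x":0,"y":0,"z":-30,"yaw":0}
    - {"x":-10,"y":0,"z":-30,"yaw":0}
    - {"x":-10,"y":0,"z":-20,"yaw":0}
    - {"x":0,"y":0,"z":0,"yaw":0}
    - {"x":0,"y":0,"z":0,"yaw":0}
    - {"x":0,"y":0,"z":0,"yaw":0}

```text
t: 18.75
tool_pos: [0.653, -0.1391, 0.2152]
ee_rot: [3.128, -0.291, -0.002]
wrist_force: [-0.7, 0.4, -0.1]
opening: 0.652
finger_force: 0.0
```

```bash
python3 look.py w6 | cut -c1-900; python3 -c "
from h import *
cv2.imwrite('pics/s6.png',manip.snapshot('scene')['pixels'][120:320,130:450])"
```

```text
t 18.75 tcp [ 0.653  -0.1391  0.2152] xdir -10.62524241190006 tilt 0.05855435864923714 F [-0.7366  0.353  -0.0791] open 0.6520732274630444 grip 0.0
10 N 10.8 grey 57 | 14 N 10.9 grey 97 | 18 N 11.0 grey 42 | 42 N 37.2 grey 33 | 46 N 37.8 white 115 | 50 N 37.9 white 137 | 54 N 32.0 grey 506 | 58 N 19.6 grey 500 | 62 N 11.0 grey 161 | 66 N 10.9 grey 142 | 70 N 10.9 grey 146 | 74 N 11.3 grey 142 | 78 N 11.3 grey 162 | 82 N 11.0 grey 169 | 86 N 10.9 grey 171 | 90 N 4.4 grey 425 | 94 N 0.9 white 180 | 98 N 0.8 white 179 |
```

View pics/s6.png

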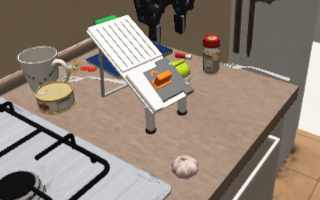

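The guard sits flush in the way, wedged at s of about 51, with the gripper clear. The jar, timer and garlic stand where they were.

```bash
python3 -c "
from cell import manip
print(manip.hand_in())"
```

```text
the job is handed in; nothing more can be done
None
```

The blade guard is flat on the floor of the way and stayed jammed between both rails after I let go, following two pushes of about 20 N up the slope; nothing else was moved, and the job was handed in with about 19 of the 72 s used (no verdict came back).

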